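# Hang the topping pail on the twin hook

### The job

With the larger steel pail left standing on the bench, swing its folded wire handle (bail) upright. Then lift the pail by that handle and hang it on the stand, the handle resting across both upturned prongs, and let go once it hangs upright and no longer swings about. Leave the smaller pail where it stands.

Things in the scene. Friction and masses are not known exactly. Their poses are not given: they have to be found in the camera images.
- pail: Larger round steel pail, loose: 105 mm tall, 120 wide at the rim, 104 at the foot, about 0.6 kg. Origin: centre of underside, z up. Its bail turns about an axis along y at x 0, z 95 mm (ears at y +-67) and starts folded to the -x side, 40 to 54 degrees off upright; stops at 57 either side, none at upright. Stiff pivots: it stays where left; 1 N at the grip moves it, best along its arc; hard pushes tip the pail.
- pail_grip (a point): Centre of the wooden grip on the larger pail's bail: a sleeve 14 mm thick, 36 long, turning freely on the wire, axis along the pail's y, 85 mm from the pivot axis (180 mm above the pail's underside when upright). Bare 7 mm wire runs straight on to 57 mm either side of this point, then slopes to legs 134 mm apart. Axes turn with the bail: y along the grip, z away from the pivots.
- hook_seat (a point): Where mid-grip lies when the pail hangs on the fixed stand, 253.5 mm above the bench, midway between two 8 mm prongs at y +-38 mm. z up. Prongs point along -x, lowest here; their tips, 30 mm along -x, rise 20 mm (the stand's highest point); post 90 mm along +x. Bail lies along y, either way round: bring it in from beyond the tips moving along +x, prongs passing between grip and rim, then lower.
- small_pail: Bystander: the smaller steel pail, 75 mm tall, 88 mm wide at the rim, its own handle folded (up to 102 mm high, reaching 68 mm from the axis). Origin: centre of its underside, z up. It may stand at either of the two pail places.
Mind the look-alikes: they are no part of the job. Leave any red or yellow look-alike of the pail alone.

How it is judged:
By the outcome, as a careful person would: the job done as asked, in the order asked, and still so for the second after the job is handed in, with the robot touching nothing.
It also fails if it takes over 70 s, if anything falls off the work surface, if the arm or the gripper's body presses on something with over 40 N, if the wrist force passes 120 N, or if a joint passes its speed limit or range.

### The arm

A 6-joint arm with a two-finger parallel gripper is mounted at the origin on the work surface. World frame = base frame: x ahead of the robot, y to its left, z up, the work surface at z = 0. Lengths are in m, angles in rad, forces in N, time in s.
With the tool pointing down it reaches from about 0.35 to 0.975 m from the base axis. Payload 4.9 kg.
Tool frame: the origin (TCP) lies at the very end of the fingers, on their centre line; the grasp point (between the pads) lies 19 mm behind it; z points along the fingers, y is the direction in which the jaws open and shut (so a half turn about z gives the same grasp; the last joint's range is limited). The gripper opens to 85 mm and grips with 20 to 120 N. Pads are 22 mm wide; open, the fingers measure 114 mm over their backs; the gripper's body (76 mm by 85 mm) begins 54 mm behind the grasp point. The pads swing forward as they close: fully open they stand 13 mm farther back than shut.
Start: joints at [1, 0.053, 1.613, -0, 1.476, -0.119], TCP at [0.273, 0.562, 0.231] pointing down, gripper open.
Joint ranges: [-3.01, 3.01], [-1.01, 2.22], [0.06, 2.58], [-1.02, 4.17], [0.09, 2.62], [-3.14, 3.14]. Speed limits (rad/s): [2.57, 2.57, 3.14, 3.14, 3.14, 3.14].

### API

Orientations are given as a unit quaternion [w, x, y, z].
In Python, from plant import state, eyes, job_done gives the robot as it stands.
- The arm moves only by the tool apply_moves, never from a script. Its argument "commands" is a list of rows, each an object with "linear": the shift along the tool's x, y, z in m, a list of three; "delta_rot": the turn, a rotation vector about the tool's x, y, z in degrees, a list of three; "fingers": the closure in counts, from 0 (fully open) to 255 (shut). In form: [{"linear": [x, y, z], "delta_rot": [wx, wy, wz], "fingers": fingers}, ...]. A call has exactly 8 rows; each row is the pose to reach, as a shift and turn from the pose commanded when the call began, along the tool's axes at that moment; what a row does not reach only later rows make up. A row lasts 1/10 s, in which the tool goes at most 50 mm and 8.59 degrees, less where a joint would pass 70% of its speed; a pose out of reach is approached as far as the arm can. A call with a gripper value outside its range is refused whole. The fingers move at their own pace and stop on an object; the grip force is fixed at half the most. Time passes only in rows, so rows that repeat a pose let the fingers close, or fill a call up. It gives the time, the measured TCP pose, the force and the opening at its end, in the units of the state.
- state(): the state, without advancing time (a new reading comes with each control period).
- eyes.grab_frame(name): name is "side" or "top" or "wrist"; returns the picture (480x640x3 uint8, red, green, blue); there is no depth.
- eyes.camera_params(name): a dict with "fx", "fy", "cx", "cy" (pixels), "position" and "rotation" of the camera in the world; the wrist camera has in their place "T_tool_cam" (4x4, takes a point from camera to tool coordinates, whose origin is the TCP and whose axes are the flange's). Camera axes: x right, y down, z forward; pixel columns grow to the right and rows downward; lengths in m; the calibration is good to about 2 mm. A picture is of the moment at which its call begins: read the wrist's pose just before it. camera_params takes no time and is no camera call.
- job_done(): hands the job in, once; it reports no verdict.
The state is a dict: "time": time; "joint_pos": joint angles; "joint_vel": joint speeds; "joint_efforts": joint torques, N m; "tool_pos": TCP position; "tool_rot": TCP orientation; "contact_force": force on the tool from outside, world axes, zero at the start; "ft_torque": the same for the moment, N m; "gripper_width": opening from 0.0 (shut) to 1.0 (fully open).
Only numpy, scipy, OpenCV 4.12 (cv2) and the standard library are available. Lean on these libraries where they do the work, as an engineer would, in place of code of your own. Each camera call takes 0.05 s, during which the arm holds its last target.

## Working session

There is one attempt and no reset: what is moved stays moved. The work goes in short steps, Python scripts to look and compute and a tool call to move; the robot and the scene stay as the last step left them, time stands still between calls to the robot, and variables do not carry over. Pictures are saved under pics/ and viewed, and the job is handed in when it is done.

Besides the shell and the picture viewer there is one more tool, called as a command line: name --argument value ..., lists and objects as JSON in quotes. apply_moves: Moves the arm, as the interface text tells. Its arguments: {"type":"object","properties":{"commands":{"type":"array","items":{"type":"object","properties":{"linear":{"type":"array","items":{"type":"number"}},"delta_rot":{"type":"array","items":{"type":"number"}},"fingers":{"type":"number"}}}}},"required":["commands"]}

```bash
mkdir -p pics; ls; python3 - <<'E'
from plant import state, eyes
import cv2,json
s=state();print(s)
for n in ("side","top","wrist"):
    p=eyes.camera_params(n);print(n,p)
    cv2.imwrite(f"pics/{n}0.png",eyes.grab_frame(n)[:,:,::-1])
E
```

```text
pics
{'time': 0.0, 'joint_pos': array([ 1.00001638e+00,  5.33578882e-02,  1.61426737e+00,  5.97121987e-06,
        1.47599450e+00, -1.18987953e-01]), 'joint_vel': array([ 9.98981477e-04,  3.96956627e-05, -7.44275985e-04, -1.23723702e-03,
        5.24466568e-04, -5.92404356e-05]), 'joint_efforts': array([ 1.99231792e-03, -3.93678331e+01, -3.70180535e+01,  1.12095561e-04,
        6.80013283e-03,  9.23419975e-06]), 'tool_pos': array([0.27252101, 0.56177873, 0.23007828]), 'tool_rot': array([-3.45465596e-04,  2.23979847e-01,  9.74593249e-01, -9.52862410e-04]), 'contact_force': array([ 0.14342445, -0.1140069 , -0.58205567]), 'ft_torque': array([ 0.03900754, -0.03439842, -0.00224351]), 'gripper_width': 0.9983672160689452}
side {'fx': 441.3729784278831, 'fy': 441.3729784278831, 'cx': 317.57599205781594, 'cy': 237.1307091459883, 'position': array([ 0.19564605, -0.69034188,  0.8504543 ]), 'rotation': array([-0.40373539,  0.87487663, -0.23807285,  0.12210622])}
top {'fx': 469.52031429786854, 'fy': 469.52031429786854, 'cx': 322.4913092495033, 'cy': 236.25128882097138, 'position': array([0.39619885, 0.01097637, 1.26891168]), 'rotation': array([ 0.06108758, -0.69966537,  0.70797126, -0.07425209])}
wrist {'fx': 426.6898645728476, 'fy': 426.6898645728476, 'cx': 314.38591332276144, 'cy': 235.81780102128505, 'T_tool_cam': array([[-2.79906047e-04, -9.48456245e-01, -3.16907989e-01,
         8.18527582e-02],
       [ 9.99999819e-01, -4.34455354e-04,  4.17016616e-04,
        -8.50921096e-05],
       [-5.33204386e-04, -3.16907815e-01,  9.48456194e-01,
        -1.43182651e-01],
       [ 0.00000000e+00,  0.00000000e+00,  0.00000000e+00,
         1.00000000e+00]])}
```

View pics/side0.png

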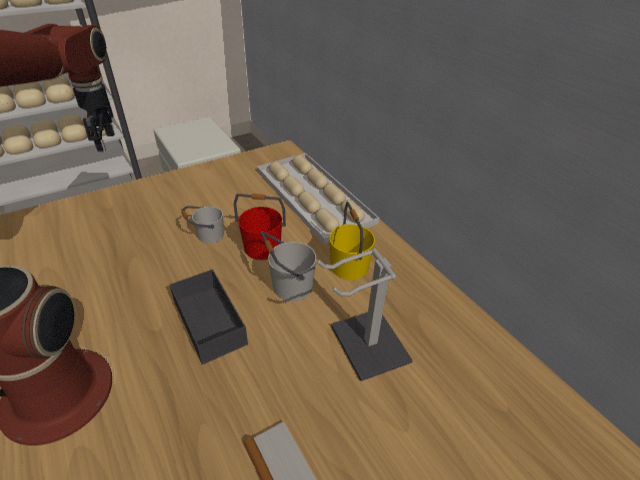

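View pics/top0.png

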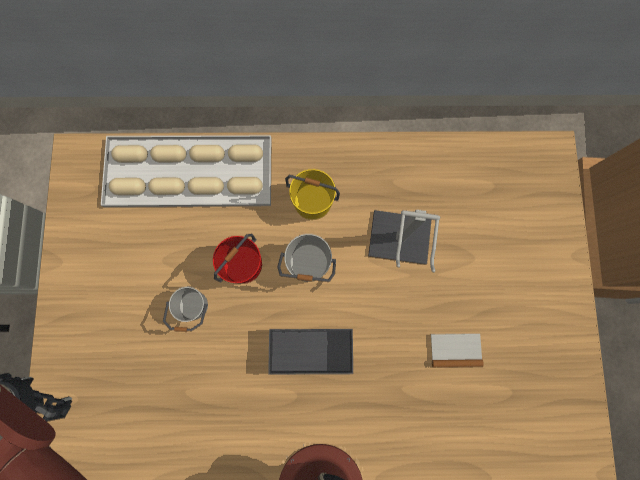

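View pics/wrist0.png

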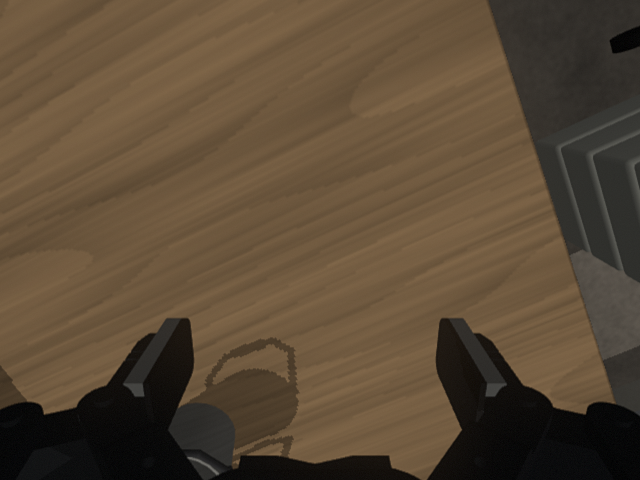

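```bash
python3 - <<'E'
import cv2
a=cv2.imread("pics/top0.png");b=cv2.imread("pics/side0.png")
cv2.imwrite("pics/t0z.png",cv2.resize(a[160:300,200:350],None,fx=4,fy=4,interpolation=cv2.INTER_CUBIC))
cv2.imwrite("pics/t0s.png",cv2.resize(a[190:290,350:460],None,fx=6,fy=6,interpolation=cv2.INTER_CUBIC)[:600])
cv2.imwrite("pics/s0z.png",cv2.resize(b[190:340,220:420],None,fx=4,fy=4,interpolation=cv2.INTER_CUBIC))
E
```

```text
(no output)
```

View pics/t0z.png

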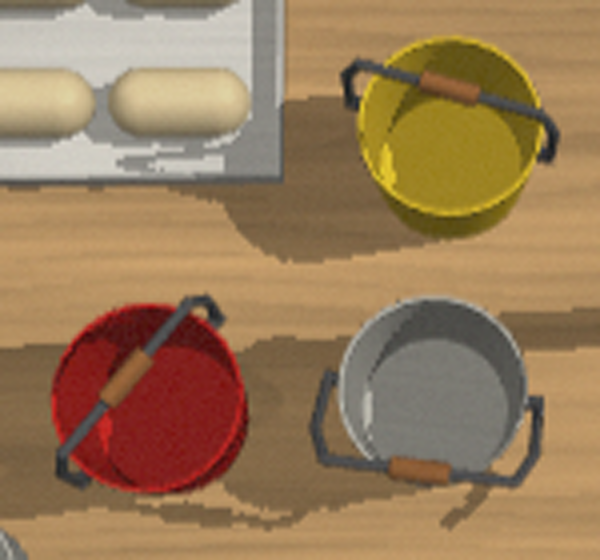

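View pics/t0s.png

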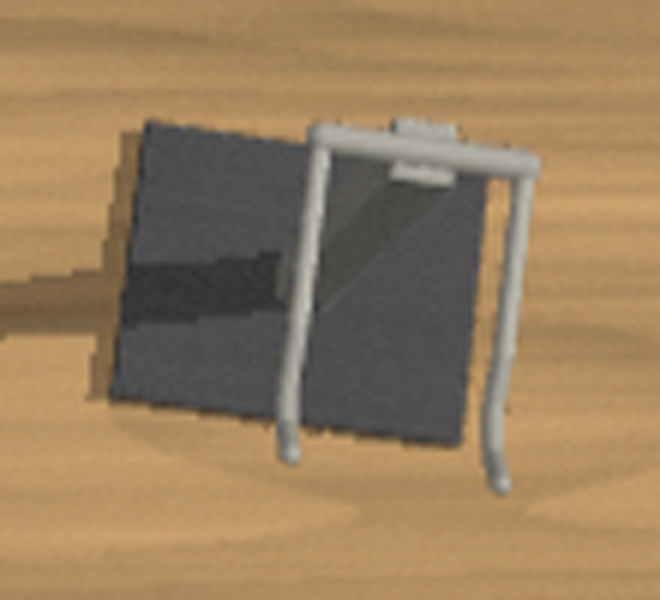

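View pics/s0z.png

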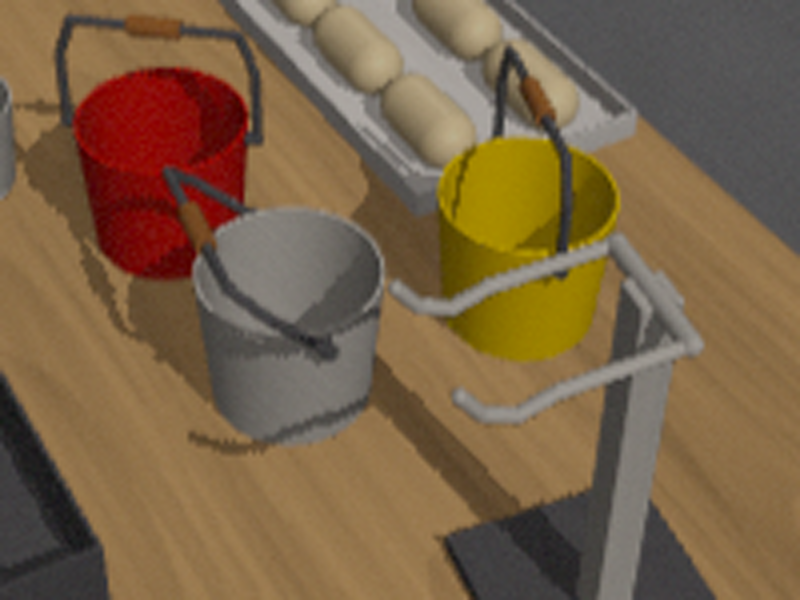

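```bash
cat > h.py <<'E'
import numpy as np, cv2
from scipy.spatial.transform import Rotation as R
from plant import state, eyes
def qR(q): return R.from_quat([q[1],q[2],q[3],q[0]]).as_matrix()
def cam(n,st=None):
    p=eyes.camera_params(n)
    K=[p[k] for k in("fx","fy","cx","cy")]
    if n=="wrist":
        T=p["T_tool_cam"];A=qR(st["tool_rot"])
        return K,A@T[:3,:3],A@T[:3,3]+st["tool_pos"]
    return K,qR(p["rotation"]),p["position"]
def ray(C,uv):
    (fx,fy,cx,cy),A,p=C
    d=A@np.array([(uv[0]-cx)/fx,(uv[1]-cy)/fy,1]);return p,d/np.linalg.norm(d)
def plane(C,uv,z):
    p,d=ray(C,uv);return p+d*(z-p[2])/d[2]
def tri(C1,u1,C2,u2):
    p,d=ray(C1,u1);q,e=ray(C2,u2)
    s=np.linalg.lstsq(np.c_[d,-e],q-p,rcond=None)[0]
    a=p+d*s[0];b=q+e*s[1];return (a+b)/2,np.linalg.norm(a-b)
def proj(C,X):
    (fx,fy,cx,cy),A,p=C
    c=A.T@(np.asarray(X)-p);return np.array([fx*c[0]/c[2]+cx,fy*c[1]/c[2]+cy])
def unz(uv,s,off): return ((uv[0]+.5)/s-.5+off[0],(uv[1]+.5)/s-.5+off[1])
E
python3 - <<'E'
from h import *
np.set_printoptions(precision=4,suppress=True)
T=cam("top");S=cam("side")
t=cv2.imread("pics/top0.png");s=cv2.imread("pics/side0.png")
def org(im,x0,y0,x1,y1):
    h=cv2.cvtColor(im,cv2.COLOR_BGR2HSV);m=cv2.inRange(h,(3,140,60),(14,255,255))
    mm=np.zeros_like(m);mm[y0:y1,x0:x1]=m[y0:y1,x0:x1]
    M=cv2.moments(mm,True);print(M['m00']);return (M['m10']/M['m00'],M['m01']/M['m00'])
gt=org(t,290,270,325,285);gs=org(s,262,236,277,256);print(gt,gs)
print("grip",tri(T,gt,S,gs))
tz=lambda u:unz(u,4,(200,160));sz=lambda u:unz(u,4,(220,190));ts=lambda u:unz(u,6,(350,190))
for n,a,b in [("tipL",(291,455),(398,288)),("tipR",(500,485),(460,396)),("cbL",(320,135),(617,242)),("cbR",(532,165),(693,345))]:
    print(n,tri(T,ts(a),S,sz(b)))
print("earR",tri(T,tz((537,402)),S,sz((330,348))))
print("earL@95",plane(T,tz((332,376)),.095),"earR@95",plane(T,tz((537,402)),.095))
for n,z,pts in [("rim",.105,[(340,390),(527,390),(433,297)])]:
    for p in pts: print(n,plane(T,tz(p),z))
# rim bottom edge
h=np.array
E
```

```text
66.0
78.0
(304.3787878787879, 277.25757575757575) (268.2692307692308, 245.8846153846154)
grip (array([0.5125, 0.033 , 0.1614]), np.float64(0.0007802279704850717))
tipL (array([ 0.5251, -0.1707,  0.2709]), np.float64(0.0015606085727545443))
tipR (array([ 0.5131, -0.2449,  0.271 ]), np.float64(0.0007821798011464882))
cbL (array([ 0.6444, -0.1881,  0.2614]), np.float64(3.5191019980203414e-05))
cbR (array([ 0.6317, -0.2656,  0.2623]), np.float64(0.0007863513809928693))
earR (array([ 0.562 , -0.0404,  0.098 ]), np.float64(0.0003094004450531663))
earL@95 [0.5802 0.0888 0.095 ] earR@95 [ 0.5623 -0.0404  0.095 ]
rim [0.5698 0.0831 0.105 ]
rim [ 0.5685 -0.0339  0.105 ]
rim [0.6285 0.0245 0.105 ]
```

```bash
cat >> h.py <<'E'
def go(P,yaw_y):
    """delta to TCP P with tool z down, tool y at world angle yaw_y deg"""
    s=state();A=qR(s["tool_rot"]);a=np.radians(yaw_y)
    y=np.array([np.cos(a),np.sin(a),0]);z=np.array([0,0,-1.]);B=np.c_[np.cross(y,z),y,z]
    print("at",s["tool_pos"].round(4),"t",round(s["time"],2),"F",s["contact_force"].round(2),"w",round(s["gripper_width"],3))
    print("lin",(A.T@(np.array(P)-s["tool_pos"])).round(4),"rot",np.degrees(R.from_matrix(A.T@B).as_rotvec()).round(2))
E
python3 -c "
from h import *
go((.40,.29,.30),28);go((.508,.035,.26),-8)"
```

```text
at [0.2726 0.5619 0.2303] t 0.15 F [ 0.76  0.44 -0.6 ] w 1.002
lin [-0.2333 -0.1891 -0.0694] rot [-9.000e-02  2.000e-02  3.611e+01]
at [0.2726 0.5619 0.2303] t 0.15 F [ 0.76  0.44 -0.6 ] w 1.002
lin [-0.4418 -0.3713 -0.0292] rot [-9.000e-02  5.000e-02  7.211e+01]
```

apply_moves --commands '[{"linear":[-0.02,-0.016,-0.03],"delta_rot":[0,0,4],"fingers":0},{"linear":[-0.05,-0.04,-0.06],"delta_rot":[0,0,9],"fingers":40},{"linear":[-0.085,-0.069,-0.07],"delta_rot":[0,0,14],"fingers":80},{"linear":[-0.12,-0.097,-0.07],"delta_rot":[0,0,19],"fingers":120},{"linear":[-0.155,-0.126,-0.07],"delta_rot":[0,0,24],"fingers":120},{"linear":[-0.19,-0.154,-0.07],"delta_rot":[0,0,30],"fingers":120},{"linear":[-0.22,-0.178,-0.07],"delta_rot":[0,0,34],"fingers":120},{"linear":[-0.233,-0.189,-0.07],"delta_rot":[0,0,36],"fingers":120}]'

```text
time: 0.95
tool_pos: [0.4008, 0.2879, 0.3011]
tool_rot: [0.0, 0.516, 0.856, -0.0]
contact_force: [0.3, 0.6, 0.2]
gripper_width: 0.525
```

```bash
python3 -c "
from h import *
go((.508,.035,.26),-8)"
```

```text
at [0.4008 0.2879 0.3011] t 0.95 F [0.3  0.57 0.23] w 0.525
lin [-0.2737 -0.0233  0.0413] rot [ 0.    0.04 35.82]
```

apply_moves --commands '[{"linear":[-0.025,-0.002,0],"delta_rot":[0,0,4],"fingers":120},{"linear":[-0.065,-0.006,0],"delta_rot":[0,0,9],"fingers":120},{"linear":[-0.11,-0.01,0],"delta_rot":[0,0,15],"fingers":120},{"linear":[-0.155,-0.013,0.01],"delta_rot":[0,0,21],"fingers":120},{"linear":[-0.2,-0.017,0.02],"delta_rot":[0,0,27],"fingers":120},{"linear":[-0.24,-0.021,0.03],"delta_rot":[0,0,32],"fingers":120},{"linear":[-0.265,-0.023,0.04],"delta_rot":[0,0,35],"fingers":120},{"linear":[-0.274,-0.023,0.041],"delta_rot":[0,0,36],"fingers":120}]'

```text
time: 1.75
tool_pos: [0.5084, 0.0359, 0.2582]
tool_rot: [-0.001, 0.755, 0.655, -0.001]
contact_force: [0.3, -0.2, 0.7]
gripper_width: 0.529
```

```bash
python3 -c "
from h import *
s=state();im=eyes.grab_frame('wrist')[:,:,::-1].copy();cv2.imwrite('pics/w1.png',im)
go((.5125,.033,.142),-8)
C=cam('wrist',s);print(proj(C,(.5125,.033,.1614)),proj(C,(.5,-.06,.12)))"
```

```text
at [0.5089 0.0361 0.2589] t 1.8 F [-0.33 -0.18 -0.08] w 0.524
lin [-0.0024  0.0043  0.1169] rot [-0.13  0.04 -0.09]
[323.028258   241.79514057] [322.4478159  340.61362944]
```

View pics/w1.png

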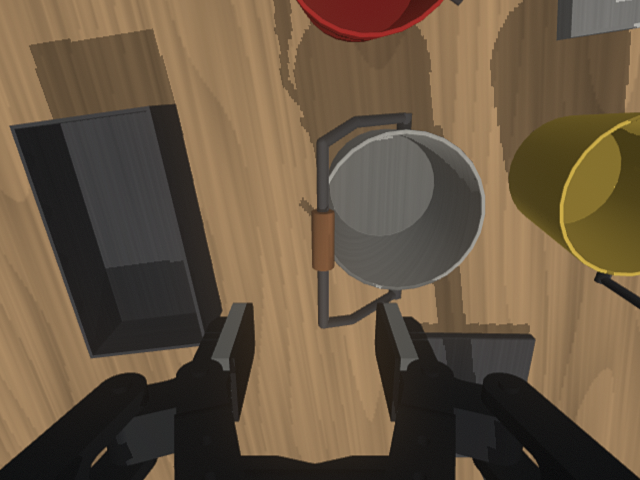

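The grip shows at (323,241), against (323,242) predicted from the top and side views. The jaws line up with the bail. I'll check the pivot as well before going down.

```bash
python3 -c "
from h import *
s=state();C=cam('wrist',s)
for p,z in [((483,206),.105),((329,206),.105),((408,131),.105),((404,289),.105),((408,116),.095),((397,295),.095)]: print(p,plane(C,p,z).round(4))
T=cam('top');im=cv2.imread('pics/top0.png')
"
```

```text
(483, 206) [0.6285 0.024  0.105 ]
(329, 206) [0.5192 0.0395 0.105 ]
(408, 131) [0.5791 0.0839 0.105 ]
(404, 289) [ 0.5676 -0.0335  0.105 ]
(408, 116) [0.5818 0.0929 0.095 ]
(397, 295) [ 0.5632 -0.043   0.095 ]
```

apply_moves --commands '[{"linear":[-0.001,0.002,0.01],"delta_rot":[0,0,0],"fingers":120},{"linear":[-0.002,0.004,0.03],"delta_rot":[0,0,0],"fingers":120},{"linear":[-0.002,0.004,0.05],"delta_rot":[0,0,0],"fingers":120},{"linear":[-0.002,0.004,0.07],"delta_rot":[0,0,0],"fingers":120},{"linear":[-0.002,0.004,0.09],"delta_rot":[0,0,0],"fingers":120},{"linear":[-0.002,0.004,0.105],"delta_rot":[0,0,0],"fingers":120},{"linear":[-0.002,0.004,0.115],"delta_rot":[0,0,0],"fingers":120},{"linear":[-0.002,0.004,0.117],"delta_rot":[0,0,0],"fingers":120}]'

```text
time: 2.6
tool_pos: [0.5117, 0.0362, 0.142]
tool_rot: [-0.001, 0.754, 0.657, -0.001]
contact_force: [0.7, -0.1, -0.3]
gripper_width: 0.529
```

apply_moves --commands '[{"linear":[0,0,0],"delta_rot":[0,0,0],"fingers":185},{"linear":[0,0,0],"delta_rot":[0,0,0],"fingers":185},{"linear":[0,0.003,-0.002],"delta_rot":[0,0,0],"fingers":185},{"linear":[0,0.007,-0.005],"delta_rot":[0,0,0],"fingers":185},{"linear":[0,0.012,-0.008],"delta_rot":[0,0,0],"fingers":185},{"linear":[0,0.017,-0.011],"delta_rot":[0,0,0],"fingers":185},{"linear":[0,0.022,-0.013],"delta_rot":[0,0,0],"fingers":185},{"linear":[0,0.027,-0.0145],"delta_rot":[0,0,0],"fingers":185}]'

```text
time: 3.4
tool_pos: [0.5399, 0.0316, 0.1582]
tool_rot: [0.0, 0.754, 0.657, 0.0]
contact_force: [0.3, -0.3, 0.2]
gripper_width: 0.277
```

```bash
python3 -c "
from h import *
s=state();im=eyes.grab_frame('wrist')[:,:,::-1].copy();cv2.imwrite('pics/w2.png',im)
go((.571,.025,.161),-8)"
```

```text
at [0.5406 0.0315 0.1584] t 3.45 F [-0.16  0.37  1.06] w 0.274
lin [-0.0023  0.031  -0.0025] rot [ 0.09 -0.    0.1 ]
```

View pics/w2.png

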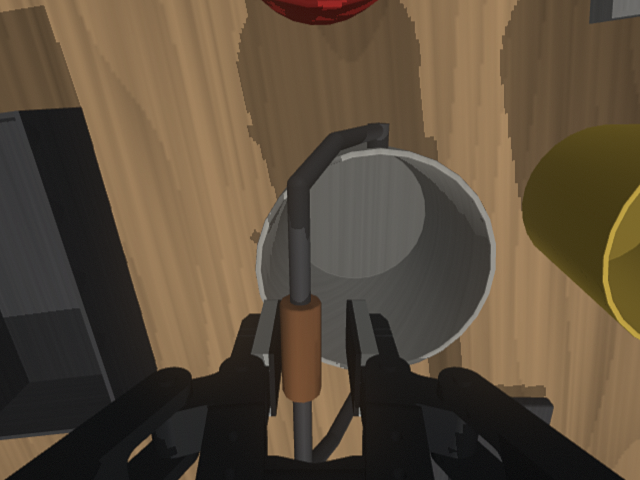

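The wrist view shows the sleeve caged between the pads at (300,345), with the near pad pushing it and the pail still standing. I'll carry on to upright.

apply_moves --commands '[{"linear":[-0.001,0.005,-0.001],"delta_rot":[0,0,0],"fingers":185},{"linear":[-0.002,0.01,-0.002],"delta_rot":[0,0,0],"fingers":185},{"linear":[-0.002,0.015,-0.0025],"delta_rot":[0,0,0],"fingers":185},{"linear":[-0.002,0.02,-0.0025],"delta_rot":[0,0,0],"fingers":185},{"linear":[-0.002,0.025,-0.0025],"delta_rot":[0,0,0],"fingers":185},{"linear":[-0.002,0.029,-0.0025],"delta_rot":[0,0,0],"fingers":185},{"linear":[-0.002,0.032,-0.0025],"delta_rot":[0,0,0],"fingers":185},{"linear":[-0.002,0.032,-0.0025],"delta_rot":[0,0,0],"fingers":195}]'

```text
time: 4.25
tool_pos: [0.571, 0.0253, 0.1603]
tool_rot: [0.0, 0.754, 0.657, 0.0]
contact_force: [-1.2, 0.4, -0.3]
gripper_width: 0.234
```

apply_moves --commands '[{"linear":[0,0,0],"delta_rot":[0,0,0],"fingers":205},{"linear":[0,0,0],"delta_rot":[0,0,0],"fingers":215},{"linear":[0,0,0],"delta_rot":[0,0,0],"fingers":225},{"linear":[0,0,0],"delta_rot":[0,0,0],"fingers":235},{"linear":[0,0,0],"delta_rot":[0,0,0],"fingers":255},{"linear":[0,0,0],"delta_rot":[0,0,0],"fingers":255},{"linear":[0,0,0],"delta_rot":[0,0,0],"fingers":255},{"linear":[0,0,0],"delta_rot":[0,0,0],"fingers":255}]'

```text
time: 5.05
tool_pos: [0.5707, 0.0254, 0.1604]
tool_rot: [0.0, 0.754, 0.657, 0.0]
contact_force: [-0.9, -0.2, 1.3]
gripper_width: 0.142
```

```bash
python3 -c "
from h import *
go((.571,.025,.161),-8)
T=eyes.grab_frame('side')[:,:,::-1];W=eyes.grab_frame('wrist')[:,:,::-1]
cv2.imwrite('pics/c3.png',np.hstack([cv2.resize(T[190:340,220:370],(400,400)),cv2.resize(W,(400,400))]))"
```

```text
at [0.5707 0.0254 0.1604] t 5.05 F [-0.95 -0.21  1.34] w 0.142
lin [-0.0004  0.0004 -0.0006] rot [ 0.   -0.    0.12]
```

View pics/c3.png

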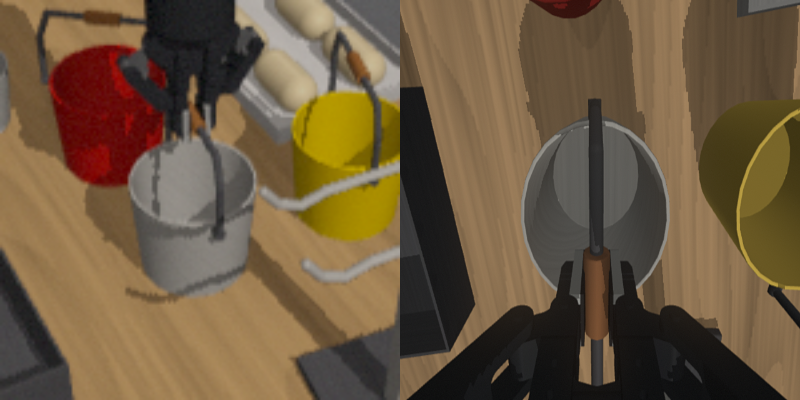

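The bail stands upright over the centre of the rim and the sleeve is gripped (opening 0.142, about 12 mm). Next is the lift.

apply_moves --commands '[{"linear":[0,0,-0.004],"delta_rot":[0,0,0],"fingers":255},{"linear":[0,0,-0.012],"delta_rot":[0,0,0],"fingers":255},{"linear":[0,0,-0.026],"delta_rot":[0,0,0],"fingers":255},{"linear":[0,0,-0.044],"delta_rot":[0,0,0],"fingers":255},{"linear":[0,0,-0.064],"delta_rot":[0,0,0],"fingers":255},{"linear":[0,0,-0.086],"delta_rot":[0,0,0],"fingers":255},{"linear":[0,0,-0.108],"delta_rot":[0,0,0],"fingers":255},{"linear":[0,0,-0.12],"delta_rot":[0,0,0],"fingers":255}]'

```text
time: 5.95
tool_pos: [0.5713, 0.0254, 0.2835]
tool_rot: [0.001, 0.754, 0.657, 0.001]
contact_force: [0.7, -0.1, -6.6]
gripper_width: 0.141
```

```bash
python3 -c "
from h import *
go((.465,.02,.281),-9.5)
go((.465,-.198,.281),-9.5)
T=eyes.grab_frame('side')[:,:,::-1];W=eyes.grab_frame('top')[:,:,::-1]
cv2.imwrite('pics/c4.png',np.hstack([cv2.resize(T[140:340,220:420],(400,400)),cv2.resize(W[160:310,200:350],(400,400))]))"
```

```text
at [0.5713 0.0254 0.2835] t 5.95 F [ 0.69 -0.08 -6.62] w 0.141
lin [-0.0199 -0.1046  0.0021] rot [ 0.2  -0.01  1.62]
at [0.5713 0.0254 0.2835] t 5.95 F [ 0.69 -0.08 -6.62] w 0.141
lin [-0.2358 -0.0747  0.0021] rot [ 0.2  -0.01  1.62]
```

View pics/c4.png

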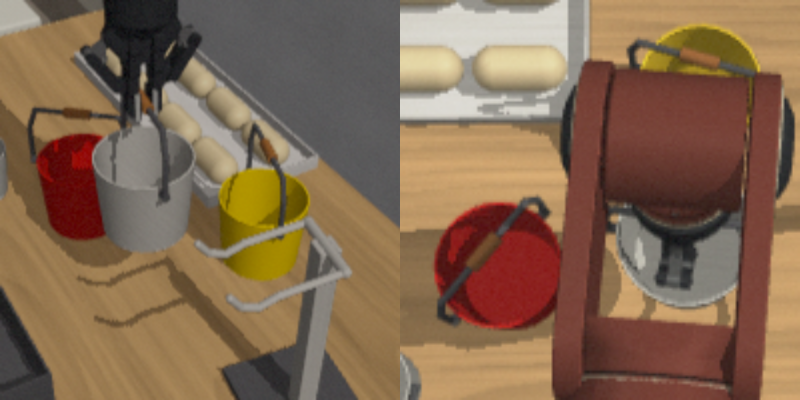

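The side view shows the pail hanging upright from the gripper, with 6.6 N on the wrist. I'll back off, then traverse.

apply_moves --commands '[{"linear":[-0.001,-0.005,0],"delta_rot":[0,0,0],"fingers":255},{"linear":[-0.004,-0.018,0],"delta_rot":[0,0,0],"fingers":255},{"linear":[-0.007,-0.035,0],"delta_rot":[0,0,0.5],"fingers":255},{"linear":[-0.01,-0.053,0],"delta_rot":[0,0,1],"fingers":255},{"linear":[-0.014,-0.071,0.001],"delta_rot":[0,0,1.6],"fingers":255},{"linear":[-0.017,-0.088,0.002],"delta_rot":[0,0,1.6],"fingers":255},{"linear":[-0.019,-0.1,0.002],"delta_rot":[0,0,1.6],"fingers":255},{"linear":[-0.02,-0.105,0.002],"delta_rot":[0,0,1.6],"fingers":255}]'

```text
time: 6.85
tool_pos: [0.4619, 0.0201, 0.2762]
tool_rot: [-0.001, 0.763, 0.646, -0.001]
contact_force: [-1.5, -0.3, -6.6]
gripper_width: 0.144
```

```bash
python3 -c "
from h import *
go((.465,-.198,.279),-9.5)"
```

```text
at [0.4619 0.0201 0.2762] t 6.85 F [-1.48 -0.27 -6.56] w 0.144
lin [-0.2146  0.039  -0.0029] rot [-0.21  0.01  0.01]
```

apply_moves --commands '[{"linear":[-0.005,0.001,0],"delta_rot":[0,0,0],"fingers":255},{"linear":[-0.016,0.003,0],"delta_rot":[0,0,0],"fingers":255},{"linear":[-0.032,0.006,0],"delta_rot":[0,0,0],"fingers":255},{"linear":[-0.05,0.009,0],"delta_rot":[0,0,0],"fingers":255},{"linear":[-0.068,0.012,0],"delta_rot":[0,0,0],"fingers":255},{"linear":[-0.086,0.015,0],"delta_rot":[0,0,0],"fingers":255},{"linear":[-0.104,0.018,0],"delta_rot":[0,0,0],"fingers":255},{"linear":[-0.122,0.021,0],"delta_rot":[0,0,0],"fingers":255}]'

```text
time: 7.65
tool_pos: [0.4647, -0.1057, 0.278]
tool_rot: [-0.0, 0.763, 0.646, -0.0]
contact_force: [-0.3, 0.3, -7.4]
gripper_width: 0.139
```

apply_moves --commands '[{"linear":[-0.017,0.003,0],"delta_rot":[0,0,0],"fingers":255},{"linear":[-0.034,0.006,0],"delta_rot":[0,0,0],"fingers":255},{"linear":[-0.05,0.01,0],"delta_rot":[0,0,0],"fingers":255},{"linear":[-0.065,0.013,0],"delta_rot":[0,0,0],"fingers":255},{"linear":[-0.078,0.016,0],"delta_rot":[0,0,0],"fingers":255},{"linear":[-0.087,0.017,0],"delta_rot":[0,0,0],"fingers":255},{"linear":[-0.092,0.018,0],"delta_rot":[0,0,0],"fingers":255},{"linear":[-0.092,0.018,0],"delta_rot":[0,0,0],"fingers":255}]'

```text
time: 8.45
tool_pos: [0.4669, -0.1979, 0.2782]
tool_rot: [-0.0, 0.763, 0.646, -0.0]
contact_force: [0.2, -0.7, -7.6]
gripper_width: 0.14
```

apply_moves --commands '[{"linear":[0,0,0],"delta_rot":[0,0,0],"fingers":255},{"linear":[0,0,0],"delta_rot":[0,0,0],"fingers":255},{"linear":[0,0,0],"delta_rot":[0,0,0],"fingers":255},{"linear":[0,0,0],"delta_rot":[0,0,0],"fingers":255},{"linear":[0,0,0],"delta_rot":[0,0,0],"fingers":255},{"linear":[0,0,0],"delta_rot":[0,0,0],"fingers":255},{"linear":[0,0,0],"delta_rot":[0,0,0],"fingers":255},{"linear":[0,0,0],"delta_rot":[0,0,0],"fingers":255}]'

```text
time: 9.25
tool_pos: [0.467, -0.1975, 0.2782]
tool_rot: [-0.0, 0.763, 0.646, -0.0]
contact_force: [-0.5, 0.4, -7.2]
gripper_width: 0.141
```

```bash
python3 -c "
from h import *
go((.549,-.2124,.279),-9.5)
s=state()
T=eyes.grab_frame('side')[:,:,::-1];W=eyes.grab_frame('wrist')[:,:,::-1]
cv2.imwrite('pics/s5.png',cv2.resize(T[200:350,200:400],(800,600),interpolation=cv2.INTER_CUBIC));cv2.imwrite('pics/w5.png',W)
C=cam('wrist',s);print([proj(C,p).round(0) for p in [(.519,-.2078,.2735),(.549,-.2124,.2535),(.5251,-.1707,.2709),(.5131,-.2449,.271)]])"
```

```text
at [ 0.467  -0.1975  0.2782] t 9.25 F [-0.5   0.45 -7.17] w 0.141
lin [-0.0012  0.0833 -0.0008] rot [-0.01 -0.    0.01]
[array([451., 318.]), array([507., 294.]), array([459., 224.]), array([441., 394.])]
```

View pics/s5.png

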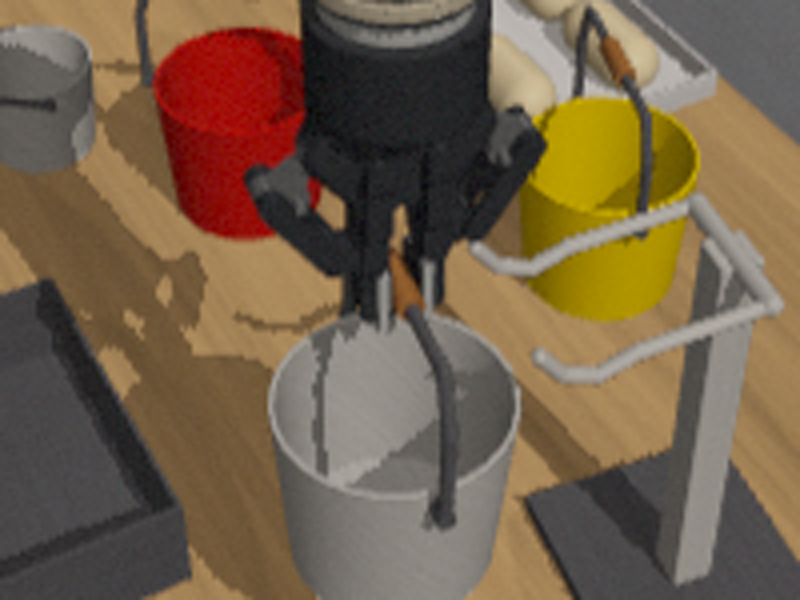

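View pics/w5.png

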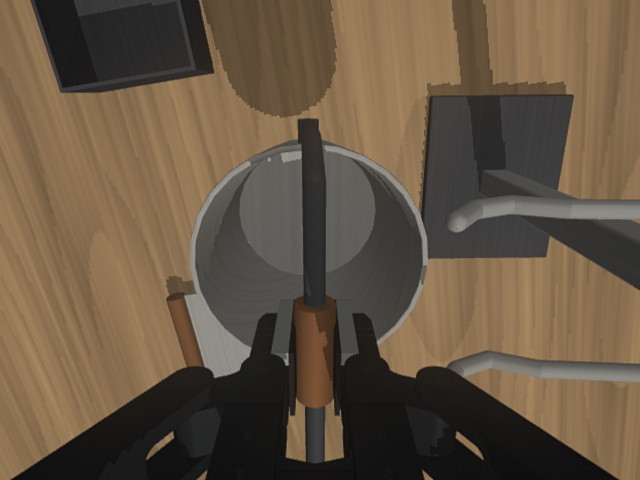

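The wrist view has the left prong tip at (457,224), against (459,224) predicted. The prongs run parallel to the approach, and the pail hangs still. I'll insert along +y of the tool.

apply_moves --commands '[{"linear":[0,0.003,0],"delta_rot":[0,0,0],"fingers":255},{"linear":[0,0.009,0],"delta_rot":[0,0,0],"fingers":255},{"linear":[0,0.016,0],"delta_rot":[0,0,0],"fingers":255},{"linear":[0,0.023,0],"delta_rot":[0,0,0],"fingers":255},{"linear":[0,0.03,0],"delta_rot":[0,0,0],"fingers":255},{"linear":[0,0.036,0],"delta_rot":[0,0,0],"fingers":255},{"linear":[-0.001,0.04,0],"delta_rot":[0,0,0],"fingers":255},{"linear":[-0.001,0.041,0],"delta_rot":[0,0,0],"fingers":255}]'

```text
time: 10.15
tool_pos: [0.5078, -0.2054, 0.2782]
tool_rot: [-0.0, 0.763, 0.646, -0.0]
contact_force: [0.1, -0.5, -6.1]
gripper_width: 0.141
```

apply_moves --commands '[{"linear":[0,0.003,0],"delta_rot":[0,0,0],"fingers":255},{"linear":[0,0.009,0],"delta_rot":[0,0,0],"fingers":255},{"linear":[0,0.016,0],"delta_rot":[0,0,0],"fingers":255},{"linear":[0,0.023,0],"delta_rot":[0,0,0],"fingers":255},{"linear":[0,0.03,0],"delta_rot":[0,0,0],"fingers":255},{"linear":[0,0.037,0],"delta_rot":[0,0,0],"fingers":255},{"linear":[0,0.041,0],"delta_rot":[0,0,0],"fingers":255},{"linear":[0,0.042,0],"delta_rot":[0,0,0],"fingers":255}]'

```text
time: 10.95
tool_pos: [0.5494, -0.2122, 0.2782]
tool_rot: [-0.0, 0.763, 0.646, 0.0]
contact_force: [0.8, 0.3, -7.2]
gripper_width: 0.143
```

```bash
python3 -c "
from h import *
go((.549,-.2124,.234),-9.5)
s=state()
T=eyes.grab_frame('side')[:,:,::-1];W=eyes.grab_frame('wrist')[:,:,::-1]
cv2.imwrite('pics/c6.png',np.hstack([cv2.resize(T[200:360,240:400],(400,400)),cv2.resize(W,(400,400))]))
C=cam('wrist',s);print(proj(C,(.549,-.2124,.2535)))"
```

```text
at [ 0.5494 -0.2122  0.2782] t 10.95 F [ 0.79  0.29 -7.21] w 0.143
lin [-0.0002 -0.0003  0.0442] rot [ 0.   -0.    0.03]
[314.22788844 292.18207433]
```

View pics/c6.png

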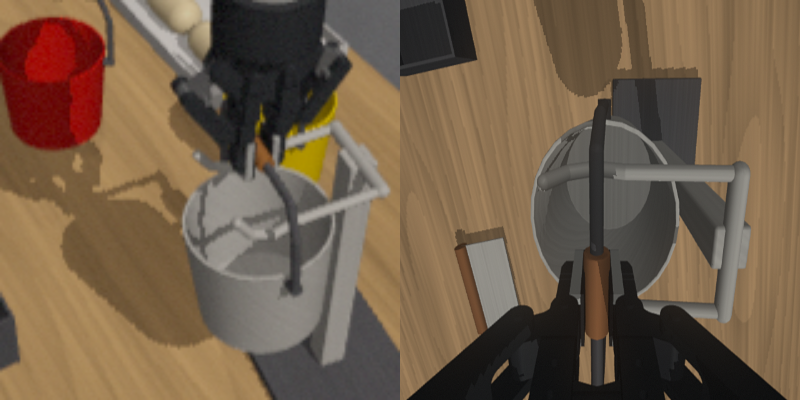

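Both prongs now pass under the bail, with their tips behind it and the pail below. I'll lower it, watching the force.

apply_moves --commands '[{"linear":[0,0,0.003],"delta_rot":[0,0,0],"fingers":255},{"linear":[0,0,0.008],"delta_rot":[0,0,0],"fingers":255},{"linear":[0,0,0.014],"delta_rot":[0,0,0],"fingers":255},{"linear":[0,0,0.02],"delta_rot":[0,0,0],"fingers":255},{"linear":[0,0,0.026],"delta_rot":[0,0,0],"fingers":255},{"linear":[0,0,0.032],"delta_rot":[0,0,0],"fingers":255},{"linear":[0,0,0.036],"delta_rot":[0,0,0],"fingers":255},{"linear":[0,0,0.038],"delta_rot":[0,0,0],"fingers":255}]'

```text
time: 11.85
tool_pos: [0.5486, -0.2121, 0.2396]
tool_rot: [-0.0, 0.763, 0.646, -0.0]
contact_force: [0.1, -1.2, -8.1]
gripper_width: 0.141
```

apply_moves --commands '[{"linear":[0,0,0.001],"delta_rot":[0,0,0],"fingers":255},{"linear":[0,0,0.002],"delta_rot":[0,0,0],"fingers":255},{"linear":[0,0,0.003],"delta_rot":[0,0,0],"fingers":255},{"linear":[0,0,0.004],"delta_rot":[0,0,0],"fingers":255},{"linear":[0,0,0.005],"delta_rot":[0,0,0],"fingers":255},{"linear":[0,0,0.005],"delta_rot":[0,0,0],"fingers":255},{"linear":[0,0,0.005],"delta_rot":[0,0,0],"fingers":255},{"linear":[0,0,0.005],"delta_rot":[0,0,0],"fingers":255}]'

```text
time: 12.65
tool_pos: [0.5489, -0.2122, 0.2354]
tool_rot: [0.0, 0.763, 0.646, 0.0]
contact_force: [-0.3, 0.2, -6.8]
gripper_width: 0.145
```

Still carrying the full load, so I'll creep down further.

apply_moves --commands '[{"linear":[0,0,0.0005],"delta_rot":[0,0,0],"fingers":255},{"linear":[0,0,0.001],"delta_rot":[0,0,0],"fingers":255},{"linear":[0,0,0.0015],"delta_rot":[0,0,0],"fingers":255},{"linear":[0,0,0.002],"delta_rot":[0,0,0],"fingers":255},{"linear":[0,0,0.002],"delta_rot":[0,0,0],"fingers":255},{"linear":[0,0,0.002],"delta_rot":[0,0,0],"fingers":255},{"linear":[0,0,0.002],"delta_rot":[0,0,0],"fingers":255},{"linear":[0,0,0.002],"delta_rot":[0,0,0],"fingers":255}]'

```text
time: 13.45
tool_pos: [0.549, -0.2123, 0.2342]
tool_rot: [0.0, 0.763, 0.646, 0.0]
contact_force: [-3.5, 1.8, 1.5]
gripper_width: 0.141
```

apply_moves --commands '[{"linear":[0,-0.001,0],"delta_rot":[0,0,0],"fingers":255},{"linear":[0,-0.002,0],"delta_rot":[0,0,0],"fingers":255},{"linear":[0,-0.002,0],"delta_rot":[0,0,0],"fingers":255},{"linear":[0,-0.002,0],"delta_rot":[0,0,0],"fingers":255},{"linear":[0,-0.002,0],"delta_rot":[0,0,0],"fingers":255},{"linear":[0,-0.002,0],"delta_rot":[0,0,0],"fingers":255},{"linear":[0,-0.002,0],"delta_rot":[0,0,0],"fingers":255},{"linear":[0,-0.002,0],"delta_rot":[0,0,0],"fingers":255}]'

```text
time: 14.25
tool_pos: [0.5481, -0.2122, 0.2342]
tool_rot: [0.002, 0.763, 0.646, 0.001]
contact_force: [3.9, -0.4, 0.9]
gripper_width: 0.141
```

```bash
python3 -c "
from h import *
T=eyes.grab_frame('side')[:,:,::-1];W=eyes.grab_frame('wrist')[:,:,::-1]
cv2.imwrite('pics/c7.png',np.hstack([cv2.resize(T[200:360,240:400],(400,400)),cv2.resize(W,(400,400))]))"
```

```text
(no output)
```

View pics/c7.png

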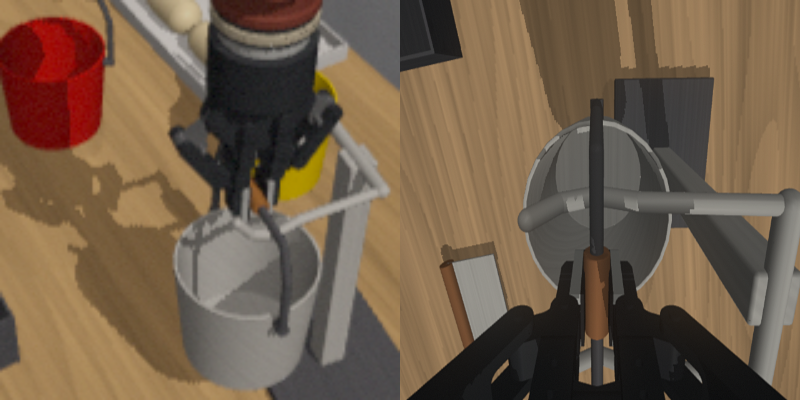

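The horizontal force has changed sign, so the seat is within about 1 mm. I'll centre by 1 mm and open slowly.

apply_moves --commands '[{"linear":[0,0.001,0],"delta_rot":[0,0,0],"fingers":255},{"linear":[0,0.001,0],"delta_rot":[0,0,0],"fingers":255},{"linear":[0,0.001,0],"delta_rot":[0,0,0],"fingers":220},{"linear":[0,0.001,0],"delta_rot":[0,0,0],"fingers":213},{"linear":[0,0.001,0],"delta_rot":[0,0,0],"fingers":206},{"linear":[0,0.001,0],"delta_rot":[0,0,0],"fingers":198},{"linear":[0,0.001,0],"delta_rot":[0,0,0],"fingers":190},{"linear":[0,0.001,0],"delta_rot":[0,0,0],"fingers":180}]'

```text
time: 15.15
tool_pos: [0.5474, -0.2119, 0.2327]
tool_rot: [-0.001, 0.763, 0.646, -0.0]
contact_force: [-0.1, -0.1, -0.2]
gripper_width: 0.294
```

apply_moves --commands '[{"linear":[0,0,0],"delta_rot":[0,0,0],"fingers":165},{"linear":[0,0,0],"delta_rot":[0,0,0],"fingers":150},{"linear":[0,0,0],"delta_rot":[0,0,0],"fingers":140},{"linear":[0,0,0],"delta_rot":[0,0,0],"fingers":130},{"linear":[0,0,0],"delta_rot":[0,0,0],"fingers":130},{"linear":[0,0,0],"delta_rot":[0,0,0],"fingers":130},{"linear":[0,0,0],"delta_rot":[0,0,0],"fingers":130},{"linear":[0,0,0],"delta_rot":[0,0,0],"fingers":130}]'

```text
time: 15.95
tool_pos: [0.5478, -0.212, 0.2333]
tool_rot: [0.0, 0.763, 0.646, 0.0]
contact_force: [-0.5, -1.1, -0.3]
gripper_width: 0.487
```

```bash
python3 -c "
from h import *
go((.549,-.2124,.234),-9.5)
T=eyes.grab_frame('side')[:,:,::-1];W=eyes.grab_frame('wrist')[:,:,::-1]
cv2.imwrite('pics/c8.png',np.hstack([cv2.resize(T[200:360,240:400],(400,400)),cv2.resize(W,(400,400))]))"
```

```text
at [ 0.5478 -0.212   0.2333] t 15.95 F [-0.52 -1.08 -0.28] w 0.487
lin [-0.0002  0.0012 -0.0007] rot [ 0.   -0.    0.02]
```

View pics/c8.png

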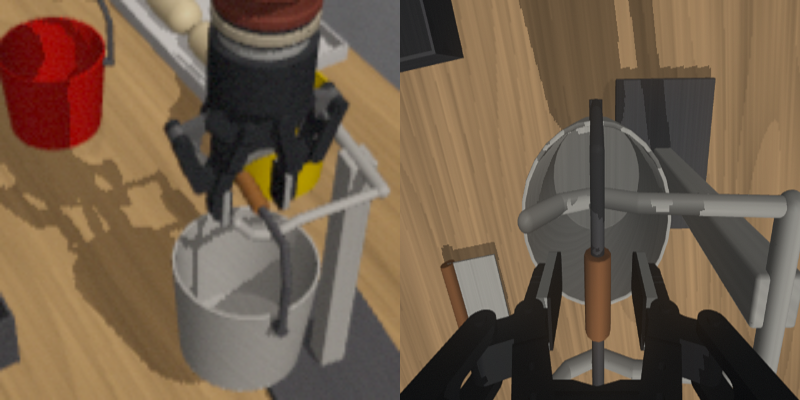

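Released: the sleeve is free midway between the pads and the pail hangs level. I'll retreat straight up.

apply_moves --commands '[{"linear":[0,0,-0.004],"delta_rot":[0,0,0],"fingers":130},{"linear":[0,0,-0.012],"delta_rot":[0,0,0],"fingers":130},{"linear":[0,0,-0.024],"delta_rot":[0,0,0],"fingers":130},{"linear":[0,0,-0.04],"delta_rot":[0,0,0],"fingers":130},{"linear":[0,0,-0.06],"delta_rot":[0,0,0],"fingers":130},{"linear":[0,0,-0.085],"delta_rot":[0,0,0],"fingers":130},{"linear":[0,0,-0.11],"delta_rot":[0,0,0],"fingers":130},{"linear":[0,0,-0.13],"delta_rot":[0,0,0],"fingers":130}]'

```text
time: 16.85
tool_pos: [0.5481, -0.2122, 0.3671]
tool_rot: [0.002, 0.763, 0.646, 0.001]
contact_force: [-0.5, 0.4, 0.8]
gripper_width: 0.49
```

apply_moves --commands '[{"linear":[0,-0.01,0],"delta_rot":[0,0,0],"fingers":130},{"linear":[0,-0.03,0],"delta_rot":[0,0,0],"fingers":130},{"linear":[0,-0.05,0],"delta_rot":[0,0,0],"fingers":130},{"linear":[0,-0.07,0],"delta_rot":[0,0,0],"fingers":130},{"linear":[0,-0.09,0],"delta_rot":[0,0,0],"fingers":130},{"linear":[0,-0.1,0],"delta_rot":[0,0,0],"fingers":130},{"linear":[0,-0.1,0],"delta_rot":[0,0,0],"fingers":130},{"linear":[0,-0.1,0],"delta_rot":[0,0,0],"fingers":130}]'

```text
time: 17.65
tool_pos: [0.4492, -0.1955, 0.3632]
tool_rot: [0.0, 0.763, 0.646, 0.0]
contact_force: [1.1, 0.6, -0.3]
gripper_width: 0.488
```

apply_moves --commands '[{"linear":[0,0,0],"delta_rot":[0,0,0],"fingers":130},{"linear":[0,0,0],"delta_rot":[0,0,0],"fingers":130},{"linear":[0,0,0],"delta_rot":[0,0,0],"fingers":130},{"linear":[0,0,0],"delta_rot":[0,0,0],"fingers":130},{"linear":[0,0,0],"delta_rot":[0,0,0],"fingers":130},{"linear":[0,0,0],"delta_rot":[0,0,0],"fingers":130},{"linear":[0,0,0],"delta_rot":[0,0,0],"fingers":130},{"linear":[0,0,0],"delta_rot":[0,0,0],"fingers":130}]'

```text
time: 18.45
tool_pos: [0.4492, -0.1955, 0.3633]
tool_rot: [-0.0, 0.763, 0.646, -0.0]
contact_force: [0.4, -0.7, -1.0]
gripper_width: 0.487
```

```bash
python3 -c "
from h import *
S=[eyes.grab_frame('side')[:,:,::-1].astype(int) for _ in range(6)]
for k in range(1,6): d=abs(S[k]-S[0])[200:360,240:400].max(2);print((d>40).sum())
t=eyes.grab_frame('top')[:,:,::-1]; cv2.imwrite('pics/t9.png',t)
cv2.imwrite('pics/s9.png',cv2.resize(S[0].astype(np.uint8)[180:380,160:427],(800,600),interpolation=cv2.INTER_CUBIC));print(state()['time'],state()['contact_force'])"
```

```text
0
0
0
0
0
18.8 [ 0.81225194 -0.2150634   0.39087669]
```

View pics/s9.png

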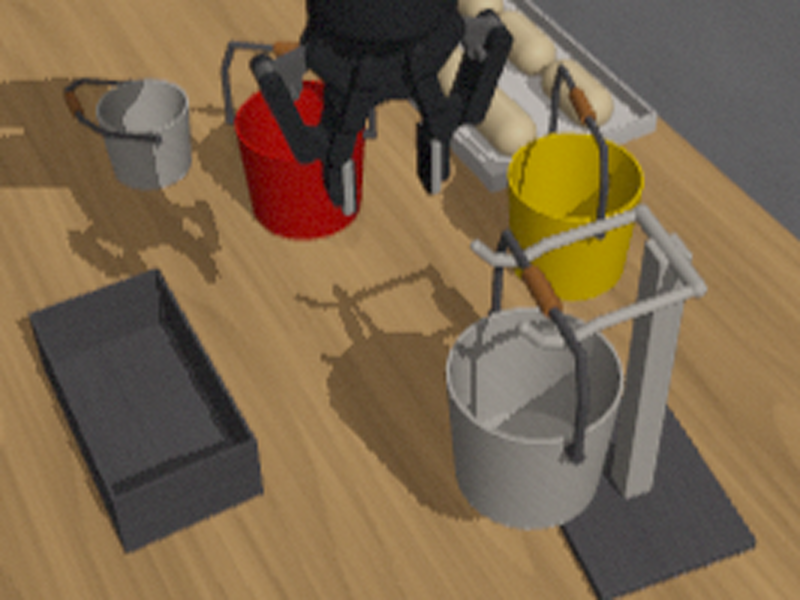

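View pics/t9.png

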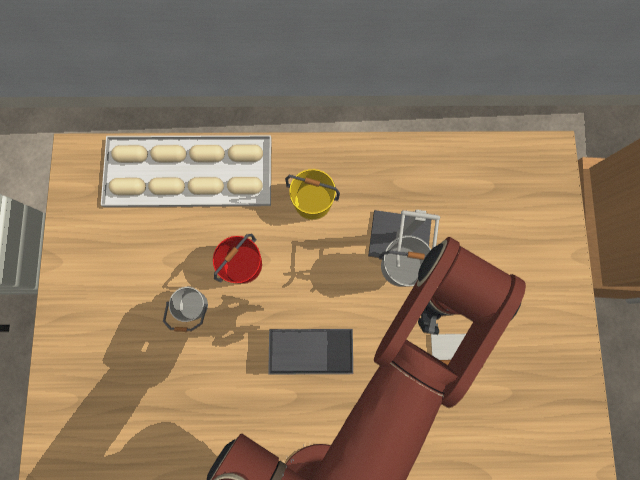

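The side view shows the bail resting across both prongs, the grip at (542,285) of the zoom, and the pail upright and still. No pixels changed over 0.25 s. The red, yellow and small pails are where they were.

```bash
python3 -c "
from plant import job_done
print(job_done())"
```

```text
the job is handed in; nothing more can be done
None
```

The larger pail now hangs by its handle across both prongs of the stand, and the job is handed in at about 18.8 s.

- **What I did:** I swung the bail upright between loosely closed fingers while the pail stood on the bench. Then I gripped the sleeve, lifted the pail, brought the handle in over the prong tips and lowered it. I let go once the stand was carrying the weight.
- **Last checks:** The side view shows the handle on both prongs and the pail upright. Six frames over about 0.25 s show no change there. After letting go, the wrist force read about 1 N or less, no more than sensor noise, and the gripper is well clear of the stand.
- **Other objects:** The top view shows the small, red and yellow pails where they started.
- **Disagreements:** Two position estimates did not fully agree. The pail's pivot differed by about 4 mm between views, and the handle seat turned out about 1 mm off my estimate. I corrected the seat by feel before letting go. No checks failed.

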